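Tip the air-conditioner remote into its tray and close the holder

TASK

The air-conditioner remote has been left standing on its end in the pulled-out tray of the white remote holder, so the tray cannot close. With a fingertip, push it over from high up on its button side so that it lands flat on its back in the tray, buttons up, then push the tray fully shut with the remote in it. Do not grip or lift the remote, and leave the candy jar, the bell, the stapler and the bamboo tray where they stand.

Things in the scene. Friction and masses are not known exactly. Their poses are not given: they have to be found in the camera images.
- holder: White plastic remote holder that stays put on the desk: a low housing 225 mm long (x), 96 mm wide (y), 65 mm high; a black TV remote lies in the well on top (to 72 mm). A tray slides out of its front. Origin: on the desk at the middle of the housing's front face. x points from the front face into the housing, the way the tray is pushed to close; z is up.
- tray (a joint): How far the tray is pulled out of the holder, in m: 0 fully shut (front panel against the housing), 0.20 fully out; starts 0.18 to 0.195 out. It slides along the holder's x axis with about 1.2 N of friction plus a little damping (4 N per m/s) and stays where it is left.
- tray_front (a point): Outermost point of the tray: middle of the pull lip's edge, 44 mm above the desk; axes as the holder. The lip is 50 mm wide (y), spans heights 41 to 47 mm and sticks out 10 mm from the front panel (94 mm wide, 6 thick, from 5 to 50 mm above the desk). Push on the lip or the panel.
- tray_bed (a point): Middle of the tray's inner floor, a grey felt liner 9 mm above the desk; same axes as the holder, moves with the tray. The floor inside is 208 mm long (x) and 76 mm wide (y); side and back walls rise 18 mm above it, the front panel 41 mm.
- remote: White air-conditioner remote 128 mm long, 46 wide, 22 thick, 80 to 150 g, loose, standing on its foot end in the tray near the front panel. Origin: middle of the foot end; z runs along it to the top end; x goes through its thickness: the face with display and buttons is at x = -11 mm and looks to the tray's front panel. Tipped towards +x it lies on its back, clear of the housing.
- remote_mid (a point): Centre of the remote, 64 mm from its foot end.
- candy_jar: Glass candy jar with an aluminium screw-top lid, 88 mm across and 110 mm high, loose. Origin: middle of its underside. Bystander.
- bell: Silver steel bell on a black foot, 84 mm across and 60 mm high, loose. Origin: middle of its underside. Bystander.
- stapler: Green plastic stapler, 125 mm long (x), 34 mm wide, 55 mm high, loose. Origin: middle of its underside. Bystander.
- bamboo_tray: Round bamboo tray with a few wrapped candies on it, 170 mm across and 22 mm high, loose. Origin: middle of its underside. Bystander.

How it is judged:
By the outcome, as a careful person would: the job done as asked, in the order asked, and still so for the second after the job is handed in, with the robot touching nothing.
It also fails if it takes over 40 s, if anything falls off the work surface, if the arm or the gripper's body presses on something with over 40 N, if the wrist force passes 120 N, or if a joint passes its speed limit or range.

ROBOT

A 6-joint arm with a two-finger parallel gripper is mounted at the origin on the work surface. World frame = base frame: x ahead of the robot, y to its left, z up, the work surface at z = 0. Lengths are in m, angles in degrees, forces in N, time in s.
With the tool pointing down it reaches from about 0.3 to 0.75 m from the base axis. Payload 8.5 kg.
Tool frame: the origin (TCP) lies between the finger pads; the fingertips stand 25 mm ahead of it and the grasp point (between the pads) lies 6 mm ahead of it; x points along the fingers, y is the direction in which the jaws open and shut, and the axes are right-handed (so a half turn about x gives the same grasp; the last joint's range is limited). The gripper opens to 85 mm and grips with 20 to 120 N. Pads are 22 mm wide; open, the fingers measure 114 mm over their backs; the gripper's body (76 mm by 85 mm) begins 54 mm behind the grasp point. The pads swing forward as they close: fully open they stand 13 mm farther back than shut.
Start: joints at [50.976, 21.807, 74.336, -0, 83.858, -12.336], TCP at [0.247, 0.491, 0.256] pointing down, gripper open.
Joint ranges: [-178.18, 178.18], [-50.72, 133.34], [12.68, 142.11], [-81.47, 261.47], [9.98, 163.14], [-165.26, 165.26]. Speed limits (degrees/s): [136.94, 136.94, 180, 180, 180, 180].

INTERFACE

Orientations are given as a 3x3 rotation matrix whose columns are the frame's x, y, z axes.
In Python, from rig import sensors, get_image, workorder gives the robot as it stands.
- The arm moves only by the tool arm_command, never from a script. Its argument "plan" is a list that holds one entry, the list of rows, each a list of 6 numbers: the shift along the tool's x, y, z in units of 25 mm (1.0 is 25 mm), then the turn, a rotation vector about the tool's x, y, z in units of 6 degrees (1.0 is 6 degrees). In form: [[[dx, dy, dz, ax, ay, az], ...]]. A call has 1 to 10 rows; each row is the pose to reach, as a shift and turn from the pose commanded when the call began, along the tool's axes at that moment; what a row does not reach only later rows make up. A row lasts 1/10 s, in which the tool goes at most 50 mm and 8.59 degrees, less where a joint would pass 70% of its speed; a pose out of reach is approached as far as the arm can. A call with a gripper value outside its range is refused whole. "jaw" is the closure, from 0 (fully open) to 1 (shut), set as the call begins (left out, the last holds). The fingers move at their own pace and stop on an object; "newtons" is the grip in N (left out, the last holds). Time passes only in rows, so rows that repeat a pose let the fingers close. It gives the time, the measured TCP pose, the force and the opening at its end, in the units of the state.
- sensors.observe(): the state, without advancing time (a new reading comes with each control period).
- get_image(name): name is "scene" or "top" or "wrist"; returns a dict with "img" (420x560x3 uint8, red, green, blue), "fx", "fy", "cx", "cy" (pixels), "dist" ([k1, k2, p1, p2, k3] as OpenCV has them; the pictures are not rectified), "T" (4x4, takes a point from camera to world coordinates). Camera axes: x right, y up, looking along -z (the intrinsics and any distortion apply to the point x, -y, -z); pixel columns grow to the right and rows downward; lengths in m; the calibration is good to about 2 mm. A picture is of the moment at which its call begins. There is no depth.
- workorder.close_job(): hands the job in, once; it reports no verdict.
The state is a dict: "time_s": time; "q": joint angles; "qvel": joint speeds; "joint_efforts": joint torques, N m; "position": TCP position; "tool_rot": TCP orientation; "ft_force": force on the tool from outside, world axes, zero at the start; "wrist_torque": the same for the moment, N m; "grip_width": finger opening in m.
Only numpy, scipy, OpenCV 4.12 (cv2) and the standard library are available. Lean on these libraries where they do the work, as an engineer would, in place of code of your own. Each camera call takes 0.05 s, during which the arm holds its last target. There are 200 camera calls.

## Working session

There is one attempt and no reset: what is moved stays moved. The work goes in short steps, Python scripts to look and compute and a tool call to move; the robot and the scene stay as the last step left them, time stands still between calls to the robot, and variables do not carry over. Pictures are saved under pics/ and viewed, about 8 in all and at most 12, crops included, and the job is handed in when it is done.

Besides the shell and the picture viewer there is one more tool, called after "Request:" as name([rows], argument=value, ...), one row to a line, values as JSON. arm_command: Moves the arm, as the interface text tells. Its arguments: {"type":"object","properties":{"plan":{"type":"array","items":{"type":"array","items":{"type":"array","items":{"type":"number"}}}},"jaw":{"type":"number"},"newtons":{"type":"number"}},"required":["plan"]}

```bash
mkdir -p pics; cat > h.py <<'E'
import numpy as np, cv2
from rig import sensors, get_image, workorder
def shot(n,f):
    d=get_image(n); cv2.imwrite('pics/'+f,d['img'][:,:,::-1]); np.savez('pics/'+f+'.npz',**d); return d
def K(d): return np.array([[d['fx'],0,d['cx']],[0,d['fy'],d['cy']],[0,0,1.]])
def ray(d,u,v):
    p=cv2.undistortPoints(np.array([[[u,v]]],float),K(d),np.array(d['dist'],float))[0,0]
    T=d['T']; return T[:3,3],T[:3,:3]@np.array([p[0],-p[1],-1])
def atz(d,u,v,z):
    o,r=ray(d,u,v); return o+r*(z-o[2])/r[2]
def proj(d,P):
    T=d['T']; c=(np.atleast_2d(P)-T[:3,3])@T[:3,:3]; c=c*[1,-1,-1]
    return cv2.projectPoints(c,np.zeros(3),np.zeros(3),K(d),np.array(d['dist'],float))[0][:,0]
def load(f): return dict(np.load('pics/'+f+'.npz'))
E
python3 - <<'E'
from h import *
for n in('top','scene'):
    d=shot(n,n+'1.png'); print(n,d['T'].round(3).tolist(),d['fx'])
s=sensors.observe(); print(s['position'],np.array(s['tool_rot']).round(3).tolist(),s['time_s'])
E
```

```text
top [[0.029, 0.979, -0.203, 0.449], [-1.0, 0.029, -0.006, 0.049], [0.0, 0.203, 0.979, 0.954], [0.0, 0.0, 0.0, 1.0]] 430.7257002213083
scene [[0.817, -0.445, 0.365, 0.911], [0.576, 0.616, -0.537, -0.358], [0.014, 0.65, 0.76, 0.7], [0.0, 0.0, 0.0, 1.0]] 415.4895862483859
[0.24687367 0.49121063 0.25576683] [[-0.001, 0.449, 0.893], [-0.001, 0.893, -0.449], [-1.0, -0.001, -0.0]] 0.1
```

View pics/top1.png

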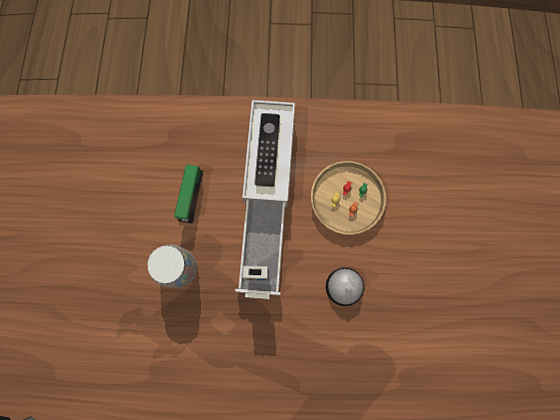

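View pics/scene1.png

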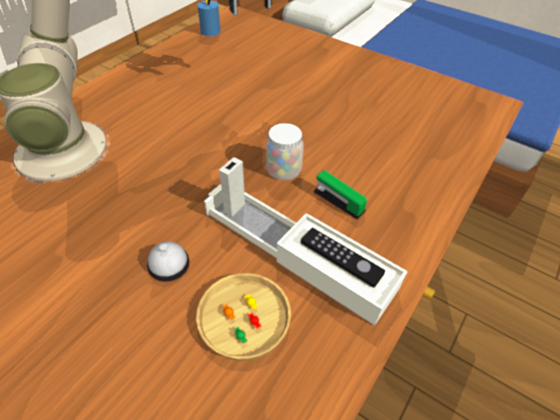

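The top view has the housing at about px (245–295, 100–198), the tray running down to a lip at (258, 295), and the remote's top at (255, 272). The bell is at (345, 287) and the jar at (167, 265). I'll enlarge the tray area.

```bash
python3 - <<'E'
from h import *
im=cv2.imread('pics/top1.png')[185:305,225:305]
cv2.imwrite('pics/c1.png',cv2.resize(im,None,fx=5,fy=5,interpolation=cv2.INTER_CUBIC))
d=load('top1.png')
for n,u,v,z in[('hFL',244,197,.065),('hFR',288,199,.065),('hBL',252,102,.065),('hBR',294,103,.065),('lip',258,297,.044),('rem',255,272,.137),('bell',345,287,.05),('jar',167,265,.11)]: print(n,atz(d,u,v,z).round(3))
E
```

```text
hFL [0.653 0.133 0.065]
hFR [0.652 0.04  0.065]
hBL [0.872 0.126 0.065]
hBR [0.872 0.032 0.065]
lip [0.446 0.096 0.044]
rem [0.492 0.099 0.137]
bell [ 0.471 -0.084  0.05 ]
jar [0.501 0.274 0.11 ]
```

View pics/c1.png

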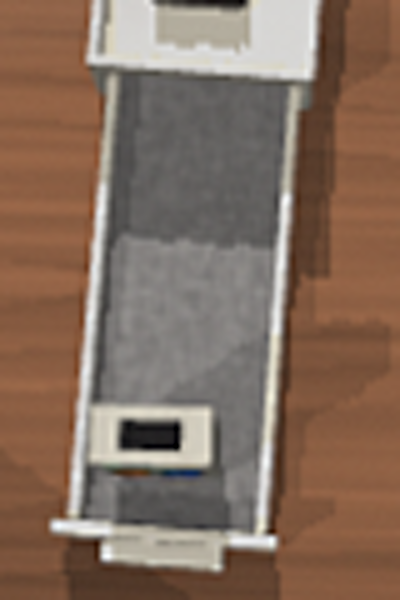

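The crop shows the remote's top at crop px (90–213, 403–465), squared up with the tray and a little left of centre. The panel runs at about v 520–545 and the lip edge at v≈566.

```bash
cat >> h.py <<'E'
def units(target, zang=None):
    s=sensors.observe(); R=np.array(s['tool_rot']); return (R.T@(np.array(target)-s['position'])/.025).round(2)
E
python3 - <<'E'
from h import *
d=load('top1.png')
c=lambda u,v,z:atz(d,225+u/5-.4,185+v/5-.4,z).round(4)
for p in[(90,403),(213,404),(90,462),(213,467)]: print('rem',c(*p,.137))
for p in[(52,522),(274,540)]: print('panel front',c(*p,.05))
for p in[(100,563),(222,570)]: print('lip',c(*p,.047))
print('side walls',c(70,510,.027),c(266,525,.027))
print(units([.42,.095,.2]))
E
```

```text
rem [0.5044 0.1229 0.137 ]
rem [0.5054 0.0764 0.137 ]
rem [0.4822 0.122  0.137 ]
rem [0.4818 0.0756 0.137 ]
panel front [0.4605 0.1444 0.05  ]
panel front [0.4561 0.0521 0.05  ]
lip [0.4444 0.124  0.047 ]
lip [0.4432 0.0733 0.047 ]
side walls [0.4662 0.1393 0.027 ] [0.4625 0.0558 0.027 ]
[  2.24 -11.05  13.31]
```

Request:
arm_command([
  [[2.24, -10.68, 13.56, -4.1, 0, 0], [2.24, -10.68, 13.56, -4.1, 0, 0], [2.24, -10.68, 13.56, -4.1, 0, 0], [2.24, -10.68, 13.56, -4.1, 0, 0], [2.24, -10.68, 13.56, -4.1, 0, 0], [2.24, -10.68, 13.56, -4.1, 0, 0], [2.24, -10.68, 13.56, -4.1, 0, 0], [2.24, -10.68, 13.56, -4.1, 0, 0], [2.24, -10.68, 13.56, -4.1, 0, 0], [2.24, -10.68, 13.56, -4.1, 0, 0]],
], jaw=1, newtons=30)

```text
time_s: 1.1
position: [0.4318, 0.0961, 0.1994]
tool_rot: [[-0.001, 0.043, 0.999], [-0.001, 0.999, -0.043], [-1.0, -0.001, -0.001]]
ft_force: [-0.5, 0.5, 0.1]
grip_width: -0.0001
```

Request:
arm_command([
  [[1.1, 0.1, 0, 0, 0, 0], [2.3, 0.1, 0, 0, 0, 0], [2.3, 0.1, 0, 0, 0, 0], [2.3, 0.1, 0, 0, 0, 0]],
])

```text
time_s: 1.5
position: [0.43, 0.1035, 0.1433]
tool_rot: [[-0.001, 0.036, 0.999], [0.0, 0.999, -0.036], [-1.0, 0.0, -0.001]]
ft_force: [-0.1, 0.2, 0.0]
grip_width: 0.0003
```

```bash
python3 - <<'E'
from h import *
d=shot('scene','s2.png'); s=sensors.observe(); print(s['position'])
cv2.imwrite('pics/c2.png',cv2.resize(d['img'][90:290,150:400,::-1],None,fx=3,fy=3,interpolation=cv2.INTER_CUBIC))
E
```

```text
[0.43045747 0.10343229 0.14388763]
```

View pics/c2.png

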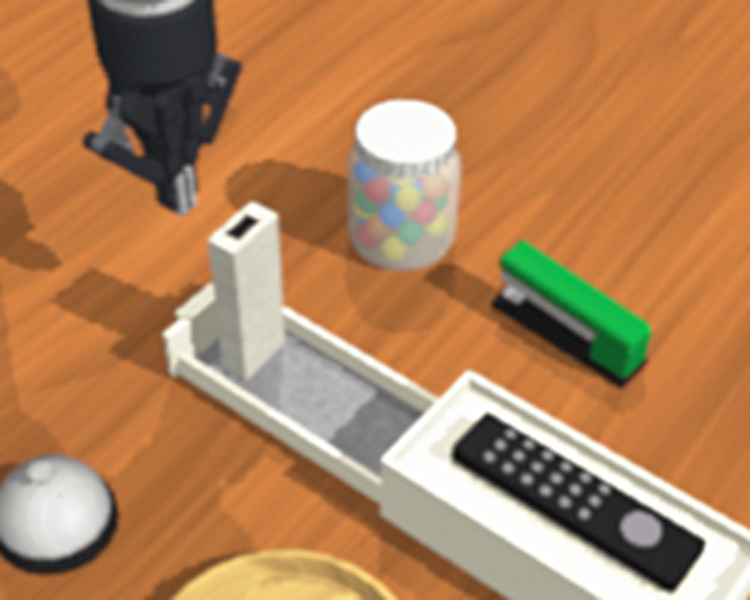

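The shut fingertips (crop px 178, 205) are in front of the remote's button face, near its top. The remote is still upright. I'll push slowly now.

Request:
arm_command([
  [[0, -0.15, 0.5, 0, 0, 0], [0, -0.15, 1.0, 0, 0, 0], [0, -0.15, 1.3, 0, 0, 0], [0, -0.15, 1.5, 0, 0, 0], [0, -0.15, 1.7, 0, 0, 0], [0, -0.15, 1.85, 0, 0, 0], [0, -0.15, 2.0, 0, 0, 0], [0, -0.15, 2.15, 0, 0, 0], [0, -0.15, 2.3, 0, 0, 0], [0, -0.15, 2.45, 0, 0, 0]],
])

```text
time_s: 2.55
position: [0.4914, 0.0971, 0.1428]
tool_rot: [[-0.0, 0.036, 0.999], [-0.0, 0.999, -0.036], [-1.0, -0.0, -0.0]]
ft_force: [-0.1, -0.6, 0.4]
grip_width: 0.0001
```

Request:
arm_command([
  [[0, 0, 0.2, 0, 0, 0], [0, 0, 0.4, 0, 0, 0], [0, 0, 0.4, 0, 0, 0], [0, 0, 0.4, 0, 0, 0], [0, 0, 0.4, 0, 0, 0], [0, 0, 0.4, 0, 0, 0]],
])

```text
time_s: 3.15
position: [0.501, 0.0968, 0.1428]
tool_rot: [[-0.0, 0.036, 0.999], [0.0, 0.999, -0.036], [-1.0, -0.0, -0.0]]
ft_force: [1.1, -0.3, -0.3]
grip_width: 0.0
```

```bash
python3 - <<'E'
from h import *
d=shot('scene','s3.png'); s=sensors.observe(); print(s['position'])
cv2.imwrite('pics/c3.png',cv2.resize(d['img'][90:290,150:400,::-1],None,fx=3,fy=3,interpolation=cv2.INTER_CUBIC))
E
```

```text
[0.50102517 0.09677037 0.14286851]
```

View pics/c3.png

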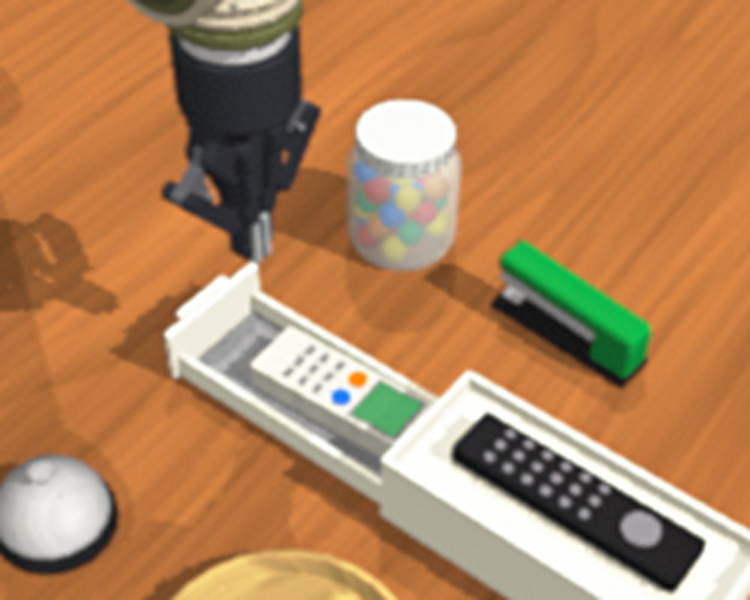

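The remote is flat on its back in the tray, buttons and green display up, and clear of the housing front. Next I'll back off, lower in front of the lip and push.

Request:
arm_command([
  [[0, 0, -1.5, 0, 0, 0], [0, 0, -3, 0, 0, 0], [0, 0, -4, 0, 0, 0], [0, 0, -4, 0, 0, 0], [1.5, 0, -4, 0, 0, 0], [3.0, 0, -4, 0, 0, 0], [3.5, 0, -4, 0, 0, 0], [3.5, 0, -4, 0, 0, 0], [3.5, 0, -4, 0, 0, 0]],
])

```text
time_s: 4.1
position: [0.402, 0.1003, 0.0557]
tool_rot: [[0.001, 0.036, 0.999], [-0.0, 0.999, -0.036], [-1.0, -0.0, 0.001]]
ft_force: [0.9, -0.3, 0.6]
grip_width: 0.0001
```

```bash
python3 - <<'E'
from h import *
d=shot('top','t4.png'); s=sensors.observe(); print(s['position'])
cv2.imwrite('pics/c4.png',cv2.resize(d['img'][180:330,200:320,::-1],None,fx=4,fy=4,interpolation=cv2.INTER_CUBIC))
E
```

```text
[0.40210337 0.10034164 0.05604217]
```

View pics/c4.png

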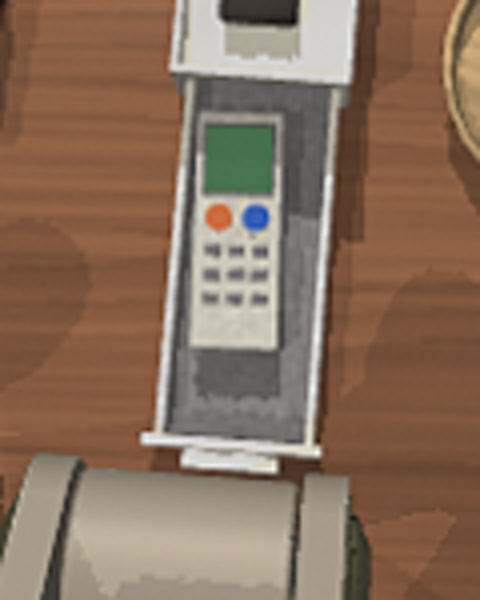

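The remote lies inside the tray walls, clear of the housing. The lip (crop px 230, 460) is right ahead of the finger, so I'll push it.

Request:
arm_command([
  [[0, 0, 0.5, 0, 0, 0], [0, 0, 0.9, 0, 0, 0], [0, 0, 1.1, 0, 0, 0], [0, 0, 1.3, 0, 0, 0], [0, 0, 1.6, 0, 0, 0], [0, 0, 2.0, 0, 0, 0], [0, 0, 2.4, 0, 0, 0], [0, 0, 2.8, 0, 0, 0], [0, 0, 3.2, 0, 0, 0], [0, 0, 3.6, 0, 0, 0]],
])

```text
time_s: 5.15
position: [0.492, 0.097, 0.0552]
tool_rot: [[-0.0, 0.036, 0.999], [-0.0, 0.999, -0.036], [-1.0, -0.0, -0.0]]
ft_force: [-1.4, -1.4, 0.4]
grip_width: -0.0003
```

Request:
arm_command([
  [[0, 0, 0.4, 0, 0, 0], [0, 0, 0.8, 0, 0, 0], [0, 0, 1.2, 0, 0, 0], [0, 0, 1.6, 0, 0, 0], [0, 0, 2.0, 0, 0, 0], [0, 0, 2.4, 0, 0, 0], [0, 0, 2.8, 0, 0, 0], [0, 0, 3.2, 0, 0, 0], [0, 0, 3.6, 0, 0, 0], [0, 0, 4.0, 0, 0, 0]],
])

```text
time_s: 6.15
position: [0.5919, 0.0934, 0.0553]
tool_rot: [[0.0, 0.036, 0.999], [-0.0, 0.999, -0.036], [-1.0, -0.0, 0.0]]
ft_force: [-1.6, -2.3, 1.5]
grip_width: 0.0002
```

Request:
arm_command([
  [[0, 0, 0.15, 0, 0, 0], [0, 0, 0.3, 0, 0, 0], [0, 0, 0.4, 0, 0, 0], [0, 0, 0.5, 0, 0, 0], [0, 0, 0.6, 0, 0, 0]],
])

```text
time_s: 6.65
position: [0.606, 0.0929, 0.0553]
tool_rot: [[-0.0, 0.036, 0.999], [-0.0, 0.999, -0.036], [-1.0, -0.0, -0.0]]
ft_force: [-1.1, -1.2, -0.9]
grip_width: -0.0002
```

Force stays at about 1 to 3 N with no stop met yet, so I'll continue in small steps.

Request:
arm_command([
  [[0, 0, 0.1, 0, 0, 0], [0, 0, 0.2, 0, 0, 0], [0, 0, 0.3, 0, 0, 0], [0, 0, 0.4, 0, 0, 0], [0, 0, 0.4, 0, 0, 0]],
])

```text
time_s: 7.15
position: [0.6165, 0.0926, 0.0554]
tool_rot: [[0.001, 0.037, 0.999], [0.0, 0.999, -0.037], [-1.0, 0.0, 0.001]]
ft_force: [0.6, 0.9, 0.4]
grip_width: -0.0
```

Request:
arm_command([
  [[0, 0, 0.1, 0, 0, 0], [0, 0, 0.2, 0, 0, 0], [0, 0, 0.2, 0, 0, 0]],
])

```text
time_s: 7.45
position: [0.6215, 0.0924, 0.0554]
tool_rot: [[0.001, 0.036, 0.999], [0.0, 0.999, -0.036], [-1.0, 0.0, 0.001]]
ft_force: [0.3, -0.4, 0.2]
grip_width: 0.0003
```

Request:
arm_command([
  [[0, 0, 0.1, 0, 0, 0], [0, 0, 0.15, 0, 0, 0], [0, 0, 0.15, 0, 0, 0]],
])

```text
time_s: 7.75
position: [0.6237, 0.0923, 0.0553]
tool_rot: [[-0.003, 0.036, 0.999], [0.0, 0.999, -0.036], [-1.0, -0.0, -0.003]]
ft_force: [-6.6, -1.5, 3.5]
grip_width: -0.0004
```

Request:
arm_command([
  [[0, 0, 0.08, 0, 0, 0], [0, 0, 0.12, 0, 0, 0], [0, 0, 0.12, 0, 0, 0]],
])

```text
time_s: 8.05
position: [0.624, 0.0924, 0.0552]
tool_rot: [[-0.01, 0.036, 0.999], [-0.0, 0.999, -0.036], [-1.0, -0.001, -0.01]]
ft_force: [-19.8, -0.6, 12.1]
grip_width: -0.0001
```

A hard stop came at x=0.624 against the predicted 0.6255: the tray is shut. I'll retreat and check.

Request:
arm_command([
  [[0, 0, -0.5, 0, 0, 0], [0, 0, -1.5, 0, 0, 0], [0, 0, -3, 0, 0, 0], [0, 0, -4, 0, 0, 0], [-1.5, 0, -5, 0, 0, 0], [-3, 0, -6, 0, 0, 0], [-4.5, 0, -7, 0, 0, 0], [-5, 0, -8, 0, 0, 0], [-5, 0, -8, 0, 0, 0], [-5, 0, -8, 0, 0, 0]],
])

```text
time_s: 9.05
position: [0.4283, 0.0994, 0.1807]
tool_rot: [[0.002, 0.036, 0.999], [-0.0, 0.999, -0.036], [-1.0, 0.0, 0.002]]
ft_force: [-0.5, -0.6, -0.0]
grip_width: 0.0005
```

```bash
python3 - <<'E'
from h import *
d=shot('scene','s5.png'); t=shot('top','t5.png'); s=sensors.observe(); print(s['position'],s['ft_force'])
a=cv2.resize(d['img'][90:360,140:420],None,fx=1.4,fy=1.4)
b=cv2.resize(t['img'][90:310,140:400],None,fx=1.5,fy=1.5)
h=max(a.shape[0],b.shape[0]); o=np.zeros((h,a.shape[1]+b.shape[1],3),np.uint8); o[:a.shape[0],:a.shape[1]]=a; o[:b.shape[0],a.shape[1]:]=b
cv2.imwrite('pics/c5.png',o[:,:,::-1]); print(o.shape)
E
```

```text
[0.42859604 0.09929778 0.17983648] [-0.03509225 -0.64328882  0.56472297]
(378, 782, 3)
```

View pics/c5.png

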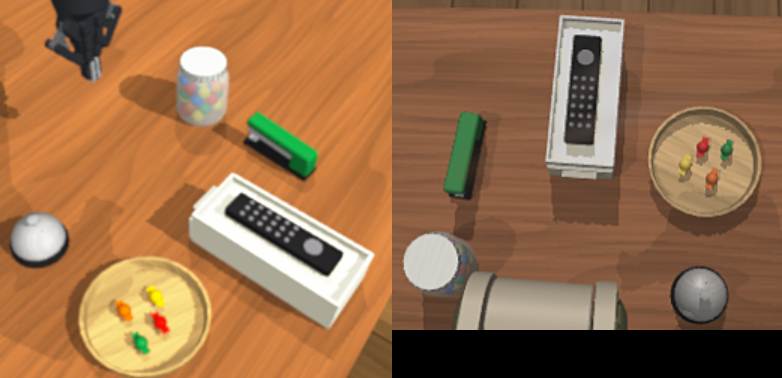

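Both views show the panel against the housing, with the lip just outside it at about (580, 174). The bystanders haven't moved, and the arm is clear.

```bash
python3 -c "
from rig import workorder; print(workorder.close_job())"
```

```text
the job is handed in; nothing more can be done
None
```

The remote is lying on its back, buttons up, in the tray, and the tray is pushed shut. I handed the job in at about 9 s of the 40 s limit.

- **Tipping:** I pushed the remote with the closed fingertips, about 20 mm below its top on the button side. It fell flat between the tray walls, clear of the housing, with no gripping or lifting. Views from the side and from above confirmed this before I closed the tray.
- **Closing:** I pushed the lip until the tray hit a hard stop at x = 0.624 m, against a predicted 0.6255 m. That is about 0.19 m of travel. The force at the stop was about 23 N at the wrist, and it stayed at about 3 N or less at the checks while the tray was sliding.
- **Last pictures:** The panel sits against the housing. The candy jar, bell, stapler and bamboo tray look unmoved, judged by eye. The arm is back, touching nothing.

The remote can't be seen inside the shut tray, so its final position is inferred from the picture before closing and the smooth slide. No check failed or disagreed.

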